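# Clear the pile off the trimmer case on the bathroom shelf

## Robot

A 7-joint arm with a two-finger parallel gripper is mounted at the origin on the work surface. World frame = base frame: x ahead of the robot, y to its left, z up, the work surface at z = 0. Lengths are in m, angles in rad, forces in N, time in s.
With the tool pointing down it reaches from about 0.35 to 0.9 m from the base axis. Payload 7.2 kg.
Tool frame: the origin (TCP) lies midway between the tips of the shut fingers; the grasp point (between the pads) lies 19 mm behind it; z points along the fingers, x is the direction in which the jaws open and shut, and the axes are right-handed (so a half turn about z gives the same grasp; the last joint's range is limited). The gripper opens to 85 mm and grips with 20 to 120 N. Pads are 22 mm wide; open, the fingers measure 114 mm over their backs; the gripper's body (76 mm by 85 mm) begins 54 mm behind the grasp point. The pads swing forward as they close: fully open they stand 13 mm farther back than shut.
Start: joints at [1.274, 0.411, -0.013, 1.596, 0.006, 1.134, -0.082], TCP at [0.142, -0.609, 0.231] pointing down, gripper open.
Joint ranges: [-2.95, 2.95], [-0.29, 1.99], [-1.47, 1.44], [0.14, 2.54], [-1.03, 4.17], [0.13, 1.85], [-2.86, 2.86]. Speed limits (rad/s): [2.39, 2.39, 3.01, 3.01, 3.14, 3.14, 3.14].

## Interface

Orientations are given as [roll, pitch, yaw] about the fixed x, y, z axes, in that order (R = Rz(yaw) Ry(pitch) Rx(roll)).
In Python, from plant import arm gives the robot as it stands.
- The arm moves only by the tool move_arm, never from a script. Its argument "rows" is a list of rows, each an object with "travel": the shift along the tool's x, y, z in mm, a list of three; "roll": the turn about the tool's z in rad; "grip": the opening, from 0 (shut) to 1 (fully open). A call has exactly 10 rows; each row shifts and turns the commanded pose from where the row before left it, along the tool's axes as they then stand; what a row does not reach is not made up. A row lasts 1/8 s, in which the tool goes at most 62.5 mm and 10.7 degrees, less where a joint would pass 70% of its speed; a pose out of reach is approached as far as the arm can. A call is refused whole if a number of a shift passes 62.5 or a number of a turn 0.188, either way. A call with a gripper value outside its range is refused whole. The fingers move at their own pace and stop on an object; the grip force is fixed at half the most. Time passes only in rows, so rows that do not move let the fingers close, or fill a call up. It gives the time, the measured TCP pose, the force and the opening at its end, in the units of the state.
- arm.get_state(): the state, without advancing time (a new reading comes with each control period).
- arm.grab_frame(name): name is "side" or "top" or "wrist"; returns the picture (384x512x3 uint8, red, green, blue); there is no depth.
- arm.camera_model(name): a dict with "fx", "fy", "cx", "cy" (pixels), "extrinsics" (4x4, takes a point from world to camera coordinates). Camera axes: x right, y down, z forward; pixel columns grow to the right and rows downward; lengths in m; the calibration is good to about 2 mm. The wrist camera is an equidistant fisheye: a pixel r from the principal point sees the ray r / f radians off the axis. A picture is of the moment at which its call begins: read the wrist's pose just before it. camera_model takes no time and is no camera call; for the wrist camera it gives the pose at the moment of the call.
- arm.close_job(): hands the job in, once; it reports no verdict.
The state is a dict: "time_s": time; "qpos": joint angles; "joint_vel": joint speeds; "joint_efforts": joint torques, N m; "eef_pos": TCP position; "eef_rot": TCP orientation; "contact_force": force on the tool from outside, world axes, zero at the start; "moment": the same for the moment, N m; "finger_gap": finger opening in m.
Only numpy, scipy, OpenCV 4.12 (cv2) and the standard library are available. Lean on these libraries where they do the work, as an engineer would, in place of code of your own. Each camera call takes 0.05 s, during which the arm holds its last target.

## Task

The shelf has been wiped and four things were left piled up: a hard case with a bar of soap and two round tins on it. Take the pile apart and put each thing, upright as it now stands, in the middle of its own place: the small tin on the small cork coaster, the large tin on the large cork coaster, the soap lying flat in the round ceramic dish, and the case centred on the black rubber mat, lengthwise along it. Leave the hair trimmer and the cologne atomizer where they are.

Things in the scene. Friction and masses are not known exactly. Their poses are not given: they have to be found in the camera images.
- case: hard trimmer case, closed, grey plastic with a dark seam, a plain block 180 long (its x) x 62 wide (its y) x 40 high, 0.2 to 0.35 kg, loose. The bottom of the pile, standing on the shelf. Origin: centre of its underside, z up. The large tin and the soap stand on its top, one towards each end (about 46 from its middle; which end varies).
- large_tin: round aluminium tin, diameter 56, height 28, closed, with a dark seam, about 0.09 kg, loose, standing on the case. Origin: centre of its underside, z up.
- small_tin: round aluminium tin, diameter 38, height 26, closed, with a dark seam, about 0.045 kg, loose, standing on the large tin. Origin: centre of its underside, z up.
- soap: bar of ivory soap, 72 long (its x) x 46 wide (its y) x 30 high, rounded edges, about 0.1 kg, loose, lying on the case roughly along it. Origin: centre of its underside, z up.
- small_coaster: small round cork coaster, diameter 56, 5 thick, fixed. Origin: centre of its underside on the shelf (top 5 above).
- large_coaster: large round cork coaster, diameter 80, 5 thick, fixed. Origin: centre of its underside on the shelf (top 5 above).
- soap_dish: round white ceramic soap dish, 114 across at the rim, 13 high, fixed; open on top, flat inner floor 5 above the shelf and about 92 across, wall 4 thick and flaring outwards. Origin: centre of its underside on the shelf.
- mat: black rubber mat, 200 long (its x) x 82 wide (its y) x 4 thick, fixed flat on the shelf. Origin: centre of its underside (top 4 above), z up.
- trimmer: silver hair trimmer lying on its back, about 155 long (its x, black head with cutter to +x) x 40 x 32 high plus a small toggle switch on top, loose; not to be disturbed. Origin: underside, about the middle of its length.
- atomizer: steel cologne atomizer with twist cap, upright cylinder of diameter 32, height 90, loose; not to be disturbed. Origin: centre of its underside.
Things that resemble listed ones, but are neither listed nor needed, are in the scene too. Leave any grey or orange look-alike of the large_coaster alone.

How it is judged:
At the end, for the whole second after the job is handed in: Small tin on small coaster, large tin on large coaster, soap flat in the dish, case on the mat: each centre within 12 mm horizontally of its place's centre, resting on it, upright within 0.1 rad, released, at rest; case along the mat within 0.17 rad, either way round; trimmer and atomizer left (horizontal distance between small_tin and small_coaster below 0.012 m and z of small_tin in the frame of small_coaster between 0.002 and 0.009 m and angle between each of small_tin, large_tin, soap, case's own z axis and vertical below 0.1 rad and linear speed of each of small_tin, large_tin, soap, case below 0.02 m/s and angular speed of each of small_tin, large_tin, soap, case below 0.2 rad/s and horizontal distance between large_tin and large_coaster below 0.012 m and z of large_tin in the frame of large_coaster between 0.002 and 0.009 m and horizontal distance between soap and soap_dish below 0.012 m and z of soap in the frame of soap_dish between 0.002 and 0.009 m and horizontal distance between case and mat below 0.012 m and z of case in the frame of mat between 0.001 and 0.008 m and angle between the x axis of case and the x axis of mat, either way round below 0.17 rad and distance of each of trimmer, atomizer from where it was at the start of the episode below 0.025 m); the robot touches nothing.
It fails at once if the trimmer is pushed from its place or tipped (distance of trimmer from where it was at the start of the episode above 0.025 m or angle between trimmer's own z axis and vertical above 0.4 rad).
It fails at once if the atomizer is pushed from its place or tipped (distance of atomizer from where it was at the start of the episode above 0.025 m or angle between atomizer's own z axis and vertical above 0.4 rad).
It also fails if it takes over 115 s, if anything falls off the work surface, if the arm or the gripper's body presses on something with over 40 N, if the wrist force passes 120 N, or if a joint passes its speed limit or range.

## Working session

There is one attempt and no reset: what is moved stays moved. The work goes in short steps, Python scripts to look and compute and a tool call to move; the robot and the scene stay as the last step left them, time stands still between calls to the robot, and variables do not carry over. Pictures are saved under pics/ and viewed, and the job is handed in when it is done.

Besides the shell and the picture viewer there is one more tool, called after "Request:" as name(argument=value, ...) on one line, values as JSON. move_arm: Moves the arm, as the interface text tells. Its arguments: {"type":"object","properties":{"rows":{"type":"array"}},"required":["rows"]}

```bash
mkdir -p pics; ls; python3 - <<'E'
from plant import arm
import cv2,numpy as np
np.set_printoptions(precision=4,suppress=True)
s=arm.get_state()
print(s)
for n in ["side","top","wrist"]:
    m=arm.camera_model(n); print(n,m)
    im=arm.grab_frame(n); cv2.imwrite(f"pics/{n}0.png",im[:,:,::-1])
E
```

```text
pics
{'time_s': 0.0, 'qpos': array([ 1.2738,  0.4119, -0.0127,  1.5971,  0.0056,  1.1343, -0.0822]), 'joint_vel': array([ 0.0006, -0.001 ,  0.002 ,  0.0011,  0.0008, -0.0012,  0.0005]), 'joint_efforts': array([ -0.0002, -60.0629,   0.6826, -29.9406,   0.0139,   0.0108,
         0.    ]), 'eef_pos': array([ 0.1416, -0.6082,  0.2304]), 'eef_rot': array([ 3.1415,  0.0017, -1.342 ]), 'contact_force': array([ 0.6268, -0.3893, -0.8067]), 'moment': array([0.0195, 0.0162, 0.018 ]), 'finger_gap': 0.08535575087685725}
side {'fx': 349.57050466735274, 'fy': 349.57050466735274, 'cx': 256.2813082119305, 'cy': 192.9271890318097, 'extrinsics': array([[ 0.9341, -0.3565, -0.0192, -0.5869],
       [-0.2841, -0.7096, -0.6448,  0.2019],
       [ 0.2163,  0.6078, -0.7641,  0.7502],
       [ 0.    ,  0.    ,  0.    ,  1.    ]])}
top {'fx': 439.3582297845866, 'fy': 439.3582297845866, 'cx': 259.8243222255787, 'cy': 192.39455560392202, 'extrinsics': array([[-0.0246, -0.9997, -0.0021, -0.0114],
       [-0.9938,  0.0247, -0.1086,  0.6129],
       [ 0.1087, -0.0006, -0.9941,  0.9914],
       [ 0.    ,  0.    ,  0.    ,  1.    ]])}
wrist {'fx': 297.3186396354542, 'fy': 297.3186396354542, 'cx': 255.58662445306243, 'cy': 191.7849965183766, 'extrinsics': array([[ 0.2282, -0.9736, -0.0004, -0.6248],
       [-0.9297, -0.218 ,  0.2968, -0.039 ],
       [-0.2891, -0.0674, -0.9549,  0.379 ],
       [ 0.    ,  0.    ,  0.    ,  1.    ]])}
```

View pics/top0.png

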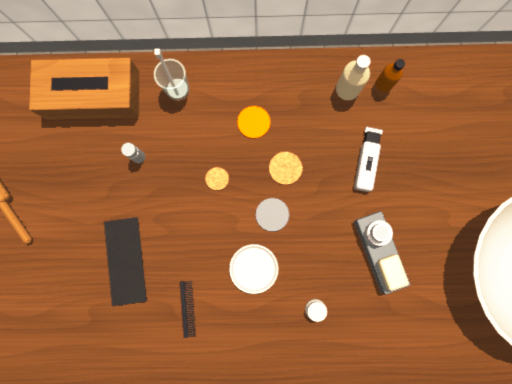

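View pics/side0.png

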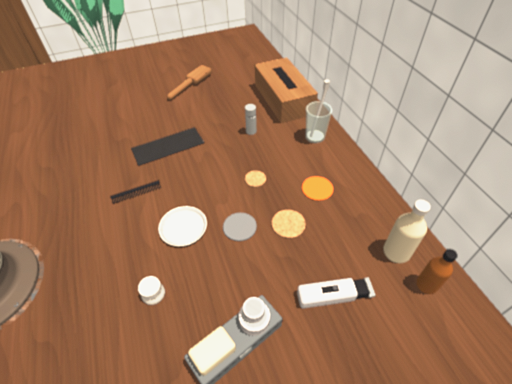

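View pics/wrist0.png

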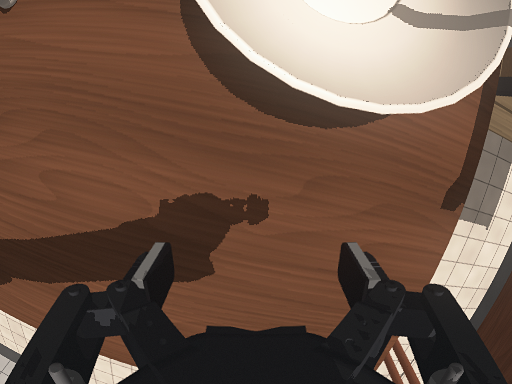

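```bash
cat > h.py <<'E'
import numpy as np,cv2
np.set_printoptions(precision=4,suppress=True)
def ray(m,u,v,wrist=False):
    E=m["extrinsics"];R=E[:3,:3];c=-R.T@E[:3,3]
    if wrist:
        x,y=u-m["cx"],v-m["cy"];r=np.hypot(x,y);t=r/m["fx"]
        d=np.array([np.sin(t)*x/r,np.sin(t)*y/r,np.cos(t)])
    else: d=np.array([(u-m["cx"])/m["fx"],(v-m["cy"])/m["fy"],1])
    return c,R.T@d
def pl(m,u,v,z,wrist=False):
    c,d=ray(m,u,v,wrist);return c+d*(z-c[2])/d[2]
def proj(m,p):
    E=m["extrinsics"];q=E[:3,:3]@np.asarray(p)+E[:3,3]
    return m["fx"]*q[0]/q[2]+m["cx"],m["fy"]*q[1]/q[2]+m["cy"]
def blobs(mask,amin=60):
    cs,_=cv2.findContours(mask.astype(np.uint8),cv2.RETR_EXTERNAL,cv2.CHAIN_APPROX_NONE)
    return [c for c in cs if cv2.contourArea(c)>amin]
def plan(s,xyz,psi=None):
    """shift in tool x,y,z mm, roll"""
    p=s["eef_pos"];r=s["eef_rot"][2];d=(np.array(xyz)-p)*1000
    ex=np.array([np.cos(r),np.sin(r),0]);ey=np.array([np.sin(r),-np.cos(r),0])
    return d@ex,d@ey,-d[2],(None if psi is None else -(psi-r))
E
python3 - <<'E'
from h import *
from plant import arm
m=arm.camera_model("top");ms=arm.camera_model("side")
im=cv2.imread("pics/top0.png");hsv=cv2.cvtColor(im,cv2.COLOR_BGR2HSV)
print("cam",ray(m,0,0)[0],ray(ms,0,0)[0])
for (u,v) in [(217,179),(286,168),(272,214),(254,269),(125,261),(383,232),(393,272),(370,250),(400,225),(316,310),(370,165),(133,150)]:
    print(u,v,hsv[v,u],pl(m,u,v,0.005))
c=cv2.resize(im[200:310,340:450],None,fx=5,fy=5,interpolation=cv2.INTER_CUBIC);cv2.imwrite("pics/pile_top.png",c)
c=cv2.resize(im[120:320,90:320],None,fx=3.4,fy=3,interpolation=cv2.INTER_CUBIC);cv2.imwrite("pics/places_top.png",cv2.resize(im[140:310,95:320],None,fx=3.4,fy=3.4))
s=cv2.imread("pics/side0.png");cv2.imwrite("pics/pile_side.png",cv2.resize(s[270:384,170:300],None,fx=5,fy=5,interpolation=cv2.INTER_CUBIC))
E
```

```text
cam [ 0.5011 -0.026   1.0521] [ 0.4434 -0.522   0.6921]
217 179 [ 23 133 255] [0.6505 0.0756 0.005 ]
286 168 [ 21 143 254] [ 0.6732 -0.0912  0.005 ]
272 214 [ 16  30 223] [ 0.563  -0.0544  0.005 ]
254 269 [ 30   1 255] [ 0.4347 -0.0085  0.005 ]
125 261 [ 8 42 67] [0.4608 0.2953 0.005 ]
383 232 [ 23  13 252] [ 0.5138 -0.3165  0.005 ]
393 272 [ 30  14 255] [ 0.4197 -0.3348  0.005 ]
370 250 [ 20  27 195] [ 0.4722 -0.2834  0.005 ]
400 225 [ 12 185 161] [ 0.5294 -0.3577  0.005 ]
316 310 [ 30   4 255] [ 0.3369 -0.1506  0.005 ]
370 165 [ 8 26 80] [ 0.6754 -0.294   0.005 ]
133 150 [ 23  16 250] [0.7266 0.2782 0.005 ]
```

View pics/pile_top.png

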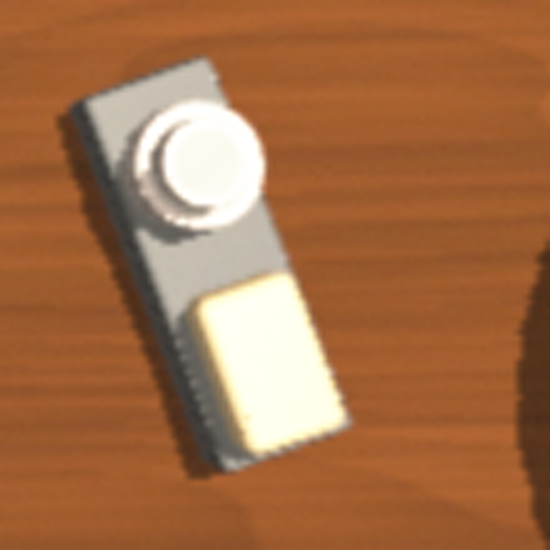

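View pics/pile_side.png

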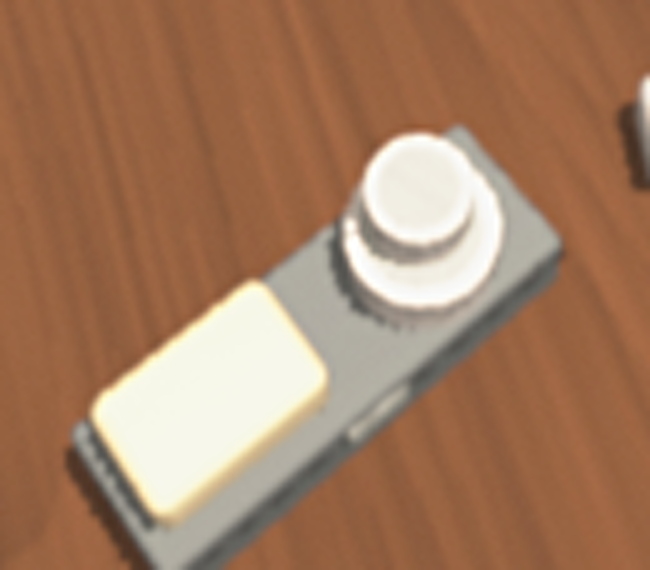

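View pics/places_top.png

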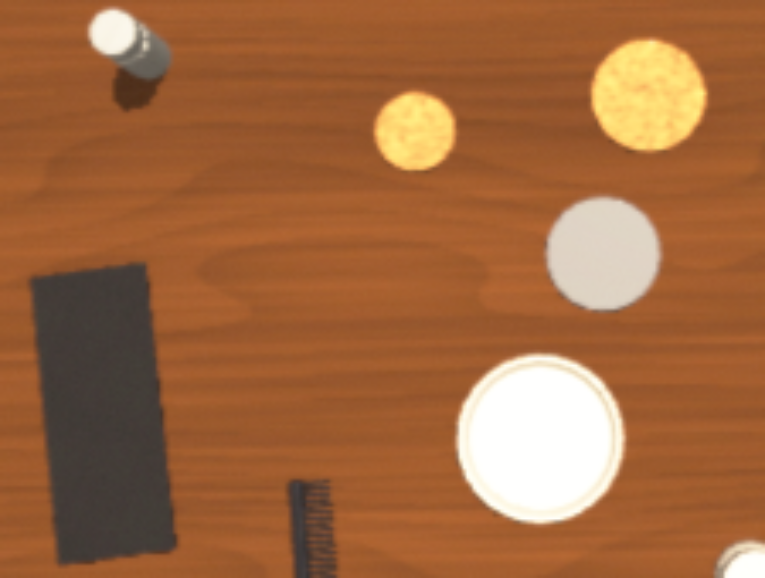

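```bash
python3 - <<'E'
from h import *
from plant import arm
m=arm.camera_model("top");ms=arm.camera_model("side")
im=cv2.imread("pics/top0.png");hsv=cv2.cvtColor(im,cv2.COLOR_BGR2HSV).astype(int)
H,S,V=hsv[...,0],hsv[...,1],hsv[...,2]
def cen(mask,win,z,name):
    x0,y0,x1,y1=win;mm=np.zeros_like(mask);mm[y0:y1,x0:x1]=mask[y0:y1,x0:x1]
    for c in blobs(mm):
        M=cv2.moments(c);u,v=M["m10"]/M["m00"],M["m01"]/M["m00"]
        q=np.array([pl(m,a,b,z)[:2] for a,b in c[:,0,:]],np.float32)
        r=cv2.minAreaRect(q)
        print(name,round(u,1),round(v,1),pl(m,u,v,z)[:2],"rect",np.round(r[0],4),np.round(np.array(r[1])+.002,4),round(r[2],1),"eqdiam",2*np.sqrt(cv2.contourArea(q)/np.pi)+.002)
cork=(H>15)&(H<30)&(S>70)&(V>190)
cen(cork,(200,160,235,200),.005,"small_coaster");cen(cork,(265,148,306,190),.005,"large_coaster")
cen((S<60)&(V>180),(225,240,285,300),.013,"dish")
cen((V<100),(100,210,155,310),.004,"mat")
g=(S<90)
cen(g,(345,205,415,300),.04,"pile")
cen((S<90)&(V>225)&(H<200),(345,205,415,252),.068,"tins")
cen((V>225),(365,250,415,300),.07,"soap")
# case top-face corners by hand from crop
P=[(83,102),(208,58),(352,422),(232,460)]
q=np.array([pl(m,340+a/5-.4,200+b/5-.4,.04)[:2] for a,b in P]);print(q,[np.linalg.norm(q[i]-q[(i+1)%4]) for i in range(4)],q.mean(0))
# tins circles by hand
for n,u,v,z in [("L",199,165,.068),("S",201,164,.094)]:
    print(n,pl(m,340+u/5-.4,200+v/5-.4,z))
# side view
for n,u,v,z in [("sideS",418,186,.094),("sideL",422,230,.068)]:
    print(n,pl(ms,170+u/5-.4,270+v/5-.4,z))
P=[(94,412),(258,282),(326,375),(165,520)]
q=np.array([pl(ms,170+a/5-.4,270+b/5-.4,.065)[:2] for a,b in P]);print("soap side",q,q.mean(0))
E
```

```text
small_coaster 216.6 178.3 [0.6523 0.0766] rect [0.6531 0.0768] [0.0526 0.0555] 89.1 eqdiam 0.05433960893994537
large_coaster 285.1 167.6 [ 0.6741 -0.0891] rect [ 0.6739 -0.089 ] [0.0797 0.0795] 61.8 eqdiam 0.0787371724663618
dish 253.4 268.6 [ 0.436  -0.0073] rect [ 0.4355 -0.0074] [0.1119 0.1126] 88.6 eqdiam 0.11266310040848727
mat 124.9 261.6 [0.4593 0.2959] rect [0.4606 0.2961] [0.202  0.0832] 6.4 eqdiam 0.14239557332070354
pile 381.5 252.3 [ 0.4674 -0.3009] rect [ 0.4683 -0.3035] [0.1819 0.0778] 18.3 eqdiam 0.12587542271477017
tins 381.5 231.5 [ 0.5142 -0.2956] rect [ 0.513  -0.2932] [0.0586 0.0533] 33.7 eqdiam 0.05059342789677641
soap 393.8 272.1 [ 0.4246 -0.3173] rect [ 0.4247 -0.3172] [0.073  0.0469] 17.5 eqdiam 0.06307130370867195
[[ 0.5424 -0.2467]
 [ 0.5612 -0.3052]
 [ 0.3947 -0.3614]
 [ 0.3792 -0.3061]] [np.float64(0.06151729412669866), np.float64(0.17568177155382939), np.float64(0.057378791375164634), np.float64(0.17369502997780534)] [ 0.4694 -0.3049]
L [ 0.5119 -0.2909  0.068 ]
S [ 0.512  -0.2848  0.094 ]
sideS [ 0.5143 -0.2888  0.094 ]
sideL [ 0.513  -0.2944  0.068 ]
soap side [[ 0.3872 -0.3112]
 [ 0.4523 -0.2896]
 [ 0.4648 -0.3284]
 [ 0.4009 -0.3525]] [ 0.4263 -0.3204]
```

```bash
python3 - <<'E'
from h import *
from plant import arm
s=arm.get_state()
print(plan(s,(0.513,-0.287,0.22),-1.25))
E
```

```text
(np.float64(-228.72915524923852), np.float64(-434.56680438941936), np.float64(10.64016993018707), np.float64(-0.09195952867496349))
```

Request:
move_arm(rows=[{"travel": [0, 0, -45], "roll": -0.046, "grip": 1}, {"travel": [0, 0, -45], "roll": -0.046, "grip": 1}, {"travel": [-20, -40, 0], "roll": 0, "grip": 1}, {"travel": [-20, -40, 0], "roll": 0, "grip": 1}, {"travel": [-20, -40, 0], "roll": 0, "grip": 1}, {"travel": [-20, -40, 0], "roll": 0, "grip": 1}, {"travel": [-20, -40, 0], "roll": 0, "grip": 1}, {"travel": [-20, -40, 0], "roll": 0, "grip": 1}, {"travel": [-20, -40, 0], "roll": 0, "grip": 1}, {"travel": [0, 0, 0], "roll": 0, "grip": 1}])

```text
time_s: 1.4
eef_pos: [0.3662, -0.3843, 0.3213]
eef_rot: [-3.14, 0.001, -1.243]
contact_force: [-0.8, -0.1, 0.3]
finger_gap: 0.0854
```

```bash
python3 - <<'E'
from h import *
from plant import arm
s=arm.get_state();print(s["time_s"],s["eef_pos"],s["eef_rot"],s["qpos"])
print(plan(s,(0.513,-0.287,0.16),-1.25))
cv2.imwrite("pics/w1.png",arm.grab_frame("wrist")[:,:,::-1])
E
```

```text
1.4 [ 0.3662 -0.3843  0.3213] [-3.1403  0.0008 -1.2435] [ 0.8938  0.1947 -0.2063  1.6835  0.0399  1.2677 -0.564 ]
(np.float64(-44.93685501759768), np.float64(-170.31527080025822), np.float64(161.25516823657844), np.float64(0.006523181911763487))
```

View pics/w1.png

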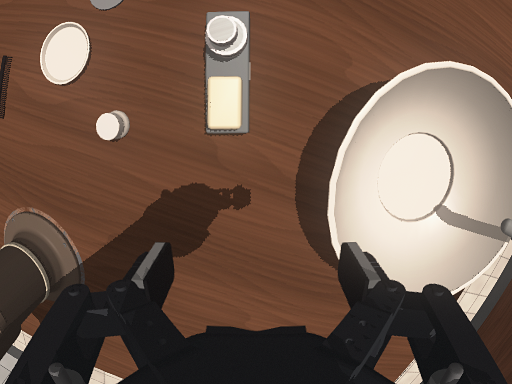

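Request:
move_arm(rows=[{"travel": [-11, -42, 0], "roll": 0, "grip": 1}, {"travel": [-11, -42, 0], "roll": 0, "grip": 1}, {"travel": [-11, -43, 20], "roll": 0, "grip": 1}, {"travel": [-12, -43, 40], "roll": 0, "grip": 1}, {"travel": [0, 0, 40], "roll": 0, "grip": 1}, {"travel": [0, 0, 40], "roll": 0, "grip": 1}, {"travel": [0, 0, 20], "roll": 0, "grip": 1}, {"travel": [0, 0, 0], "roll": 0, "grip": 1}, {"travel": [0, 0, 0], "roll": 0, "grip": 1}, {"travel": [0, 0, 0], "roll": 0, "grip": 1}])

```text
time_s: 2.7
eef_pos: [0.511, -0.292, 0.1626]
eef_rot: [-3.14, -0.002, -1.251]
contact_force: [0.5, 0.5, -0.7]
finger_gap: 0.0855
```

```bash
python3 - <<'E'
from h import *
from plant import arm
s=arm.get_state();print(s["time_s"],s["eef_pos"],s["eef_rot"],s["qpos"])
print(plan(s,(0.513,-0.287,0.071),-1.25))
m=arm.camera_model("wrist");np.save("mw.npy",m,allow_pickle=True)
print(ray(m,0,0,True)[0])
cv2.imwrite("pics/w2.png",arm.grab_frame("wrist")[:,:,::-1])
E
```

```text
2.7 [ 0.511  -0.292   0.1626] [-3.1402 -0.0017 -1.2505] [ 0.6476  0.4326 -0.2799  1.7515  0.1409  0.9748 -0.9373]
(np.float64(-4.062410362968567), np.float64(-3.480442361729931), np.float64(91.62973870771361), np.float64(-0.0005265621852703628))
[ 0.5831 -0.2679  0.3054]
```

View pics/w2.png

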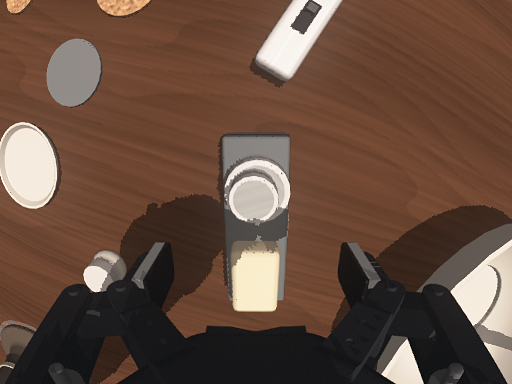

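```bash
python3 - <<'E'
from h import *
m=np.load("mw.npy",allow_pickle=True).item()
print("small",pl(m,254,199,.094,True),"large",pl(m,258,191,.068,True),"soap",pl(m,256,275,.070,True))
print("case far L,R corners",pl(m,221,136,.04,True),pl(m,290,134,.04,True))
im=cv2.imread("pics/w2.png");cv2.imwrite("pics/w2c.png",cv2.resize(im[120:320,190:320],None,fx=3,fy=3,interpolation=cv2.INTER_CUBIC))
E
```

```text
small [ 0.5154 -0.2898  0.094 ] large [ 0.5149 -0.2934  0.068 ] soap [ 0.4371 -0.3176  0.07  ]
case far L,R corners [ 0.5453 -0.2485  0.04  ] [ 0.5665 -0.3066  0.04  ]
```

View pics/w2c.png

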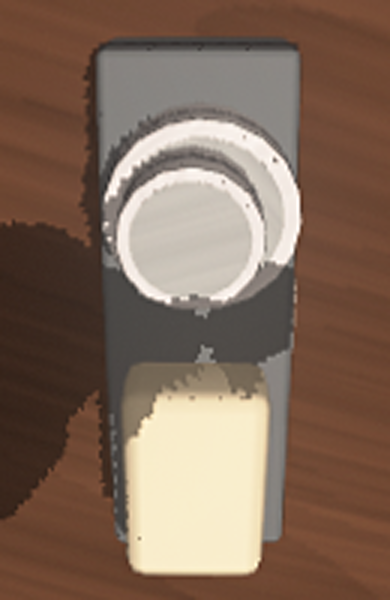

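Request:
move_arm(rows=[{"travel": [-3, -4, 30], "roll": 0, "grip": 1}, {"travel": [0, 0, 40], "roll": 0, "grip": 1}, {"travel": [0, 0, 20], "roll": 0, "grip": 1}, {"travel": [0, 0, 1], "roll": 0, "grip": 0.8}, {"travel": [0, 0, 0], "roll": 0, "grip": 0.3}, {"travel": [0, 0, 0], "roll": 0, "grip": 0}, {"travel": [0, 0, 0], "roll": 0, "grip": 0}, {"travel": [0, 0, 0], "roll": 0, "grip": 0}, {"travel": [0, 0, 0], "roll": 0, "grip": 0}, {"travel": [0, 0, 0], "roll": 0, "grip": 0}])

```text
time_s: 4.0
eef_pos: [0.5144, -0.2877, 0.0721]
eef_rot: [-3.139, -0.002, -1.25]
contact_force: [-0.6, 0.2, 5.9]
finger_gap: 0.0359
```

Request:
move_arm(rows=[{"travel": [0, 0, -10], "roll": 0, "grip": 0}, {"travel": [0, 0, -30], "roll": 0, "grip": 0}, {"travel": [0, 0, -40], "roll": 0, "grip": 0}, {"travel": [0, 0, -20], "roll": 0, "grip": 0}, {"travel": [0, 0, 0], "roll": 0, "grip": 0}, {"travel": [0, 0, 0], "roll": 0, "grip": 0}, {"travel": [0, 0, 0], "roll": 0, "grip": 0}, {"travel": [0, 0, 0], "roll": 0, "grip": 0}, {"travel": [0, 0, 0], "roll": 0, "grip": 0}, {"travel": [0, 0, 0], "roll": 0, "grip": 0}])

```text
time_s: 5.25
eef_pos: [0.5133, -0.2871, 0.1701]
eef_rot: [3.141, 0.0, -1.25]
contact_force: [-0.5, 0.2, 0.3]
finger_gap: 0.0361
```

```bash
cat > snap.py <<'E'
from h import *
from plant import arm
import sys
def snap(tag,cams=("wrist",)):
    s=arm.get_state();print(round(s["time_s"],2),s["eef_pos"],s["eef_rot"],"gap",round(s["finger_gap"],4),"F",s["contact_force"])
    for c in cams:
        np.save(f"m_{c}.npy",arm.camera_model(c),allow_pickle=True)
        cv2.imwrite(f"pics/{c}_{tag}.png",arm.grab_frame(c)[:,:,::-1])
    return s
E
python3 - <<'E'
from snap import *
s=snap("a",("wrist","side"))
print(plan(s,(0.6525,0.0767,0.172)))
E
```

```text
5.25 [ 0.5133 -0.2871  0.1701] [ 3.1415  0.0002 -1.2499] gap 0.0361 F [-0.497   0.2163  0.2916]
(np.float64(-301.3357962614925), np.float64(-246.83726393678748), np.float64(-1.9113375369446683), None)
```

View pics/wrist_a.png

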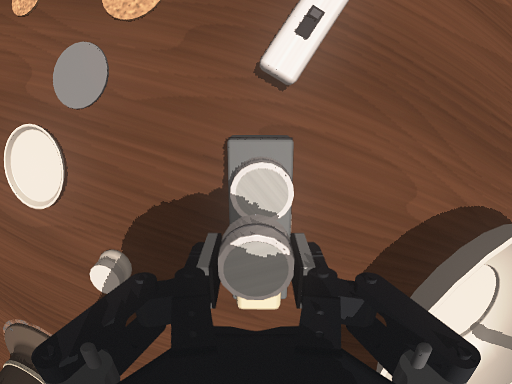

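View pics/side_a.png

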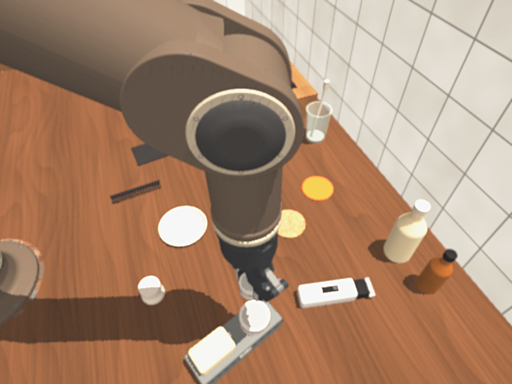

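```bash
python3 - <<'E'
from h import *
m=np.load("m_wrist.npy",allow_pickle=True).item()
im=cv2.imread("pics/wrist_a.png")
cv2.imwrite("pics/wa_c.png",cv2.resize(im[200:320,190:320],None,fx=5,fy=5))
for v in (258,263,268): print(pl(m,256.5,v,.192,True)[:2]-np.array([.5133,-.2871]))
E
```

```text
[0.0063 0.0013]
[0.0037 0.0004]
[ 0.001  -0.0005]
```

View pics/wa_c.png

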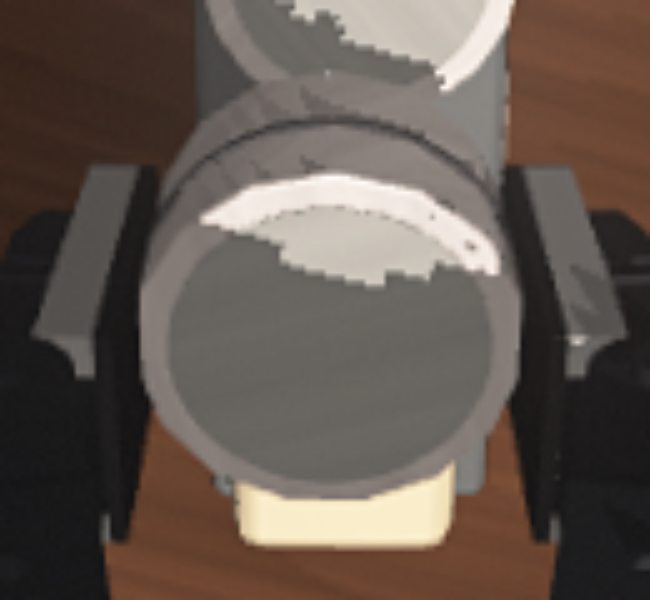

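Request:
move_arm(rows=[{"travel": [-30, -25, 0], "roll": 0, "grip": 0}, {"travel": [-38, -31, 0], "roll": 0, "grip": 0}, {"travel": [-38, -31, 0], "roll": 0, "grip": 0}, {"travel": [-38, -31, 0], "roll": 0, "grip": 0}, {"travel": [-38, -31, 0], "roll": 0, "grip": 0}, {"travel": [-38, -31, 0], "roll": 0, "grip": 0}, {"travel": [-38, -31, 0], "roll": 0, "grip": 0}, {"travel": [-30, -25, 0], "roll": 0, "grip": 0}, {"travel": [-13, -11, 0], "roll": 0, "grip": 0}, {"travel": [0, 0, 0], "roll": 0, "grip": 0}])

```text
time_s: 6.6
eef_pos: [0.6527, 0.077, 0.17]
eef_rot: [3.141, 0.0, -1.248]
contact_force: [-0.3, 0.2, -0.8]
finger_gap: 0.0362
```

Request:
move_arm(rows=[{"travel": [0, 1.5, 40], "roll": 0, "grip": 0}, {"travel": [0, 0, 50], "roll": 0, "grip": 0}, {"travel": [0, 0, 40], "roll": 0, "grip": 0}, {"travel": [0, 0, 20], "roll": 0, "grip": 0}, {"travel": [0, 0, 7], "roll": 0, "grip": 0}, {"travel": [0, 0, 2], "roll": 0, "grip": 0}, {"travel": [0, 0, 0], "roll": 0, "grip": 0}, {"travel": [0, 0, 0], "roll": 0, "grip": 0}, {"travel": [0, 0, 0], "roll": 0, "grip": 0}, {"travel": [0, 0, 0], "roll": 0, "grip": 0}])

```text
time_s: 7.85
eef_pos: [0.6515, 0.0759, 0.0116]
eef_rot: [-3.141, -0.0, -1.25]
contact_force: [0.7, 0.1, -1.3]
finger_gap: 0.0362
```

Request:
move_arm(rows=[{"travel": [0, 0, 1], "roll": 0, "grip": 0}, {"travel": [0, 0, 1], "roll": 0, "grip": 0}, {"travel": [0, 0, 0], "roll": 0, "grip": 0.25}, {"travel": [0, 0, 0], "roll": 0, "grip": 0.5}, {"travel": [0, 0, 0], "roll": 0, "grip": 1}, {"travel": [0, 0, 0], "roll": 0, "grip": 1}, {"travel": [0, 0, 0], "roll": 0, "grip": 1}, {"travel": [0, 0, -40], "roll": 0, "grip": 1}, {"travel": [0, 0, -60], "roll": 0, "grip": 1}, {"travel": [0, 0, -60], "roll": 0, "grip": 1}])

```text
time_s: 9.1
eef_pos: [0.651, 0.0759, 0.1708]
eef_rot: [3.141, 0.0, -1.25]
contact_force: [1.7, -0.4, 1.0]
finger_gap: 0.0854
```

```bash
python3 - <<'E'
from snap import *
s=snap("b",("wrist",))
print(plan(s,(0.513,-0.293,0.17)))
E
```

```text
9.1 [0.651  0.0759 0.1708] [ 3.141   0.0003 -1.2499] gap 0.0854 F [ 1.7018 -0.3587  1.0178]
(np.float64(306.5186481141081), np.float64(247.33184236218634), np.float64(0.784188925042506), None)
```

View pics/wrist_b.png

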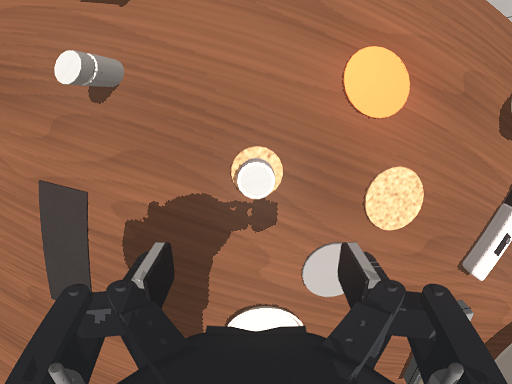

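```bash
python3 - <<'E'
from h import *
m=np.load("m_wrist.npy",allow_pickle=True).item()
print(pl(m,256,180,.031,True),pl(m,257,172,.005,True),pl(m,395,198,.005,True))
E
```

```text
[0.6517 0.0752 0.031 ] [0.6539 0.0747 0.005 ] [ 0.6773 -0.0897  0.005 ]
```

Request:
move_arm(rows=[{"travel": [26, 21, 0], "roll": 0, "grip": 1}, {"travel": [40, 32, 0], "roll": 0, "grip": 1}, {"travel": [40, 32, 0], "roll": 0, "grip": 1}, {"travel": [40, 32, 0], "roll": 0, "grip": 1}, {"travel": [40, 32, 0], "roll": 0, "grip": 1}, {"travel": [40, 32, 0], "roll": 0, "grip": 1}, {"travel": [40, 32, 0], "roll": 0, "grip": 1}, {"travel": [26, 23, 0], "roll": 0, "grip": 1}, {"travel": [14, 11, 0], "roll": 0, "grip": 1}, {"travel": [0, 0, 0], "roll": 0, "grip": 1}])

```text
time_s: 10.4
eef_pos: [0.5133, -0.2929, 0.1692]
eef_rot: [-3.142, -0.0, -1.252]
contact_force: [0.9, 0.3, -0.9]
finger_gap: 0.0855
```

```bash
python3 - <<'E'
from snap import *
s=snap("c",("wrist",))
print(plan(s,(0.513,-0.293,0.048)))
E
```

```text
10.4 [ 0.5133 -0.2929  0.1692] [-3.1415 -0.     -1.2516] gap 0.0855 F [ 0.8676  0.3336 -0.8638]
(np.float64(-0.03794670293687306), np.float64(0.2855936678226399), np.float64(121.16567194179366), None)
```

View pics/wrist_c.png

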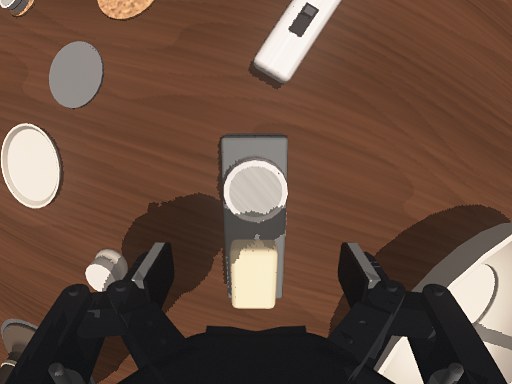

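```bash
python3 - <<'E'
from h import *
m=np.load("m_wrist.npy",allow_pickle=True).item()
for p in [(255.5,190),(255.5,192)]: print(pl(m,*p,.068,True))
print("soap top edges", pl(m,231,240,.07,True),pl(m,277,240,.07,True),pl(m,232,306,.07,True),pl(m,275,306,.07,True))
E
```

```text
[ 0.5153 -0.2927  0.068 ]
[ 0.5136 -0.2932  0.068 ]
soap top edges [ 0.4639 -0.2863  0.07  ] [ 0.477  -0.3259  0.07  ] [ 0.3901 -0.3088  0.07  ] [ 0.4041 -0.3507  0.07  ]
```

Request:
move_arm(rows=[{"travel": [0, -1, 40], "roll": 0, "grip": 1}, {"travel": [0, 0, 50], "roll": 0, "grip": 1}, {"travel": [0, 0, 25], "roll": 0, "grip": 1}, {"travel": [0, 0, 9], "roll": 0, "grip": 1}, {"travel": [0, 0, 0], "roll": 0, "grip": 0.6}, {"travel": [0, 0, 0], "roll": 0, "grip": 0.3}, {"travel": [0, 0, 0], "roll": 0, "grip": 0}, {"travel": [0, 0, 0], "roll": 0, "grip": 0}, {"travel": [0, 0, 0], "roll": 0, "grip": 0}, {"travel": [0, 0, 0], "roll": 0, "grip": 0}])

```text
time_s: 11.7
eef_pos: [0.5157, -0.2922, 0.0471]
eef_rot: [-3.139, -0.002, -1.25]
contact_force: [0.1, 0.4, 6.4]
finger_gap: 0.0541
```

Request:
move_arm(rows=[{"travel": [0, 0, -10], "roll": 0, "grip": 0}, {"travel": [0, 0, -30], "roll": 0, "grip": 0}, {"travel": [0, 0, -40], "roll": 0, "grip": 0}, {"travel": [0, 0, -20], "roll": 0, "grip": 0}, {"travel": [0, 0, 0], "roll": 0, "grip": 0}, {"travel": [0, 0, 0], "roll": 0, "grip": 0}, {"travel": [0, 0, 0], "roll": 0, "grip": 0}, {"travel": [0, 0, 0], "roll": 0, "grip": 0}, {"travel": [0, 0, 0], "roll": 0, "grip": 0}, {"travel": [0, 0, 0], "roll": 0, "grip": 0}])

```text
time_s: 12.95
eef_pos: [0.5144, -0.292, 0.1451]
eef_rot: [3.141, 0.0, -1.25]
contact_force: [0.2, 0.4, -0.4]
finger_gap: 0.0538
```

```bash
python3 - <<'E'
from snap import *
s=snap("d",("wrist",))
print(plan(s,(0.6745,-0.089,0.147)))
im=cv2.imread("pics/wrist_d.png");cv2.imwrite("pics/wd_c.png",cv2.resize(im[120:320,160:350],None,fx=3,fy=3))
m=np.load("m_wrist.npy",allow_pickle=True).item()
for v in (260,265,270): print(v,pl(m,256,v,s["eef_pos"][2]+.021,True)[:2]-s["eef_pos"][:2])
E
```

```text
12.95 [ 0.5144 -0.292   0.1451] [ 3.1414  0.0003 -1.2499] gap 0.0538 F [ 0.213   0.4032 -0.3748]
(np.float64(-142.10977389885147), np.float64(-215.96880532078927), np.float64(-1.9282809664047662), None)
260 [0.0047 0.001 ]
265 [0.002  0.0001]
270 [-0.0006 -0.0008]
```

View pics/wd_c.png

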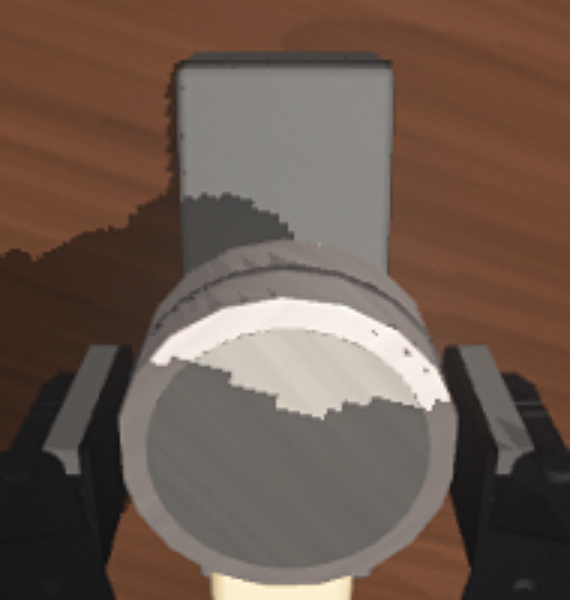

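Request:
move_arm(rows=[{"travel": [-15, -25, 0], "roll": 0, "grip": 0}, {"travel": [-30, -45, 0], "roll": 0, "grip": 0}, {"travel": [-30, -45, 0], "roll": 0, "grip": 0}, {"travel": [-30, -45, 0], "roll": 0, "grip": 0}, {"travel": [-25, -35, 0], "roll": 0, "grip": 0}, {"travel": [-12, -20, 0], "roll": 0, "grip": 0}, {"travel": [0, 0, 30], "roll": 0, "grip": 0}, {"travel": [0, 0, 40], "roll": 0, "grip": 0}, {"travel": [0, 0, 20], "roll": 0, "grip": 0}, {"travel": [0, 0, 0], "roll": 0, "grip": 0}])

```text
time_s: 14.25
eef_pos: [0.6725, -0.0903, 0.0538]
eef_rot: [3.139, 0.001, -1.251]
contact_force: [-0.4, 0.5, -1.5]
finger_gap: 0.0539
```

```bash
python3 - <<'E'
from snap import *
s=arm.get_state();print(s["eef_pos"],plan(s,(0.6735,-0.089,0.0125)))
E
```

```text
[ 0.6725 -0.0903  0.0538] (np.float64(-0.8988866704846742), np.float64(-1.3821557242219689), np.float64(41.31215999808478), None)
```

Request:
move_arm(rows=[{"travel": [-1, -1, 25], "roll": 0, "grip": 0}, {"travel": [0, 0, 12], "roll": 0, "grip": 0}, {"travel": [0, 0, 4], "roll": 0, "grip": 0}, {"travel": [0, 0, 1], "roll": 0, "grip": 0}, {"travel": [0, 0, 0], "roll": 0, "grip": 0}, {"travel": [0, 0, 0], "roll": 0, "grip": 0}, {"travel": [0, 0, 0], "roll": 0, "grip": 0}, {"travel": [0, 0, 0], "roll": 0, "grip": 0}, {"travel": [0, 0, 0], "roll": 0, "grip": 0}, {"travel": [0, 0, 0], "roll": 0, "grip": 0}])

```text
time_s: 15.5
eef_pos: [0.6743, -0.0882, 0.0132]
eef_rot: [3.142, 0.0, -1.25]
contact_force: [0.4, -0.5, -1.1]
finger_gap: 0.0544
```

Request:
move_arm(rows=[{"travel": [0, 0, 1], "roll": 0, "grip": 0}, {"travel": [0, 0, 0.5], "roll": 0, "grip": 0}, {"travel": [0, 0, 0], "roll": 0, "grip": 0.7}, {"travel": [0, 0, 0], "roll": 0, "grip": 0.85}, {"travel": [0, 0, 0], "roll": 0, "grip": 1}, {"travel": [0, 0, 0], "roll": 0, "grip": 1}, {"travel": [0, 0, 0], "roll": 0, "grip": 1}, {"travel": [0, 0, -40], "roll": 0, "grip": 1}, {"travel": [0, 0, -60], "roll": 0, "grip": 1}, {"travel": [0, 0, -60], "roll": 0, "grip": 1}])

```text
time_s: 16.75
eef_pos: [0.674, -0.0882, 0.1733]
eef_rot: [3.141, 0.0, -1.25]
contact_force: [0.6, -0.7, -0.4]
finger_gap: 0.0855
```

```bash
python3 - <<'E'
from snap import *
s=snap("e",("wrist",))
print(plan(s,(0.427,-0.318,0.17),-1.265))
E
```

```text
16.75 [ 0.674  -0.0882  0.1733] [ 3.1411  0.0004 -1.25  ] gap 0.0855 F [ 0.5758 -0.7136 -0.3954]
(np.float64(140.18193149631497), np.float64(306.8491967840814), np.float64(3.262533642610949), np.float64(0.015042663039944726))
```

View pics/wrist_e.png

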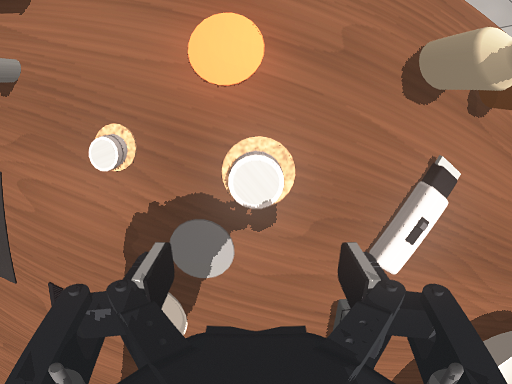

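Request:
move_arm(rows=[{"travel": [10, 22, 0], "roll": 0.015, "grip": 1}, {"travel": [18, 40, 0], "roll": 0, "grip": 1}, {"travel": [18, 40, 0], "roll": 0, "grip": 1}, {"travel": [18, 40, 0], "roll": 0, "grip": 1}, {"travel": [18, 40, 0], "roll": 0, "grip": 1}, {"travel": [18, 40, 0], "roll": 0, "grip": 1}, {"travel": [18, 40, 0], "roll": 0, "grip": 1}, {"travel": [16, 32, 0], "roll": 0, "grip": 1}, {"travel": [6, 14, 0], "roll": 0, "grip": 1}, {"travel": [0, 0, 0], "roll": 0, "grip": 1}])

```text
time_s: 18.05
eef_pos: [0.4228, -0.315, 0.1719]
eef_rot: [-3.141, -0.0, -1.266]
contact_force: [0.8, 1.2, 0.8]
finger_gap: 0.0854
```

```bash
python3 - <<'E'
from snap import *
s=snap("f",("wrist",))
print(plan(s,(0.4255,-0.318,0.05),-1.265))
E
```

```text
18.05 [ 0.4228 -0.315   0.1719] [-3.1414 -0.0002 -1.2664] gap 0.0854 F [0.8109 1.1995 0.7841]
(np.float64(3.6634688732124427), np.float64(-1.6891844964605998), np.float64(121.8539789894045), np.float64(-0.0013955246848031955))
```

View pics/wrist_f.png

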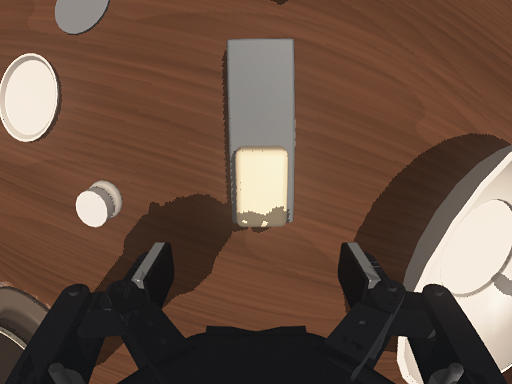

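```bash
python3 - <<'E'
from h import *
m=np.load("m_wrist.npy",allow_pickle=True).item()
im=cv2.imread("pics/wrist_f.png");cv2.imwrite("pics/wf_c.png",cv2.resize(im[130:240,215:305],None,fx=5,fy=5,interpolation=cv2.INTER_CUBIC))
for p in [(262,150),(262,186),(262,221),(236,186),(288,186)]: print(p,pl(m,*p,.07,True))
for p in [(228,41),(293,40),(293,221)]: print(p,pl(m,*p,.04,True))
E
```

```text
(262, 150) [ 0.4594 -0.3095  0.07  ]
(262, 186) [ 0.4297 -0.3191  0.07  ]
(262, 221) [ 0.3988 -0.3291  0.07  ]
(236, 186) [ 0.423  -0.2978  0.07  ]
(288, 186) [ 0.4365 -0.3404  0.07  ]
(228, 41) [ 0.5432 -0.2513  0.04  ]
(293, 40) [ 0.5622 -0.3072  0.04  ]
(293, 221) [ 0.3962 -0.3634  0.04  ]
```

View pics/wf_c.png

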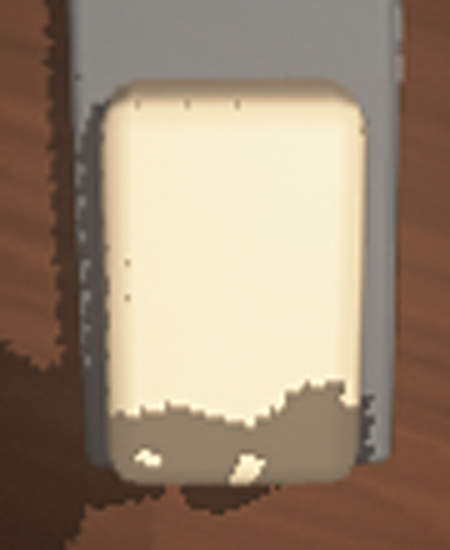

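Request:
move_arm(rows=[{"travel": [4.5, -3, 40], "roll": 0, "grip": 1}, {"travel": [0, 0, 50], "roll": 0, "grip": 1}, {"travel": [0, 0, 25], "roll": 0, "grip": 1}, {"travel": [0, 0, 9], "roll": 0, "grip": 1}, {"travel": [0, 0, 0], "roll": 0, "grip": 0.6}, {"travel": [0, 0, 0], "roll": 0, "grip": 0.3}, {"travel": [0, 0, 0], "roll": 0, "grip": 0}, {"travel": [0, 0, 0], "roll": 0, "grip": 0}, {"travel": [0, 0, 0], "roll": 0, "grip": 0}, {"travel": [0, 0, 0], "roll": 0, "grip": 0}])

```text
time_s: 19.35
eef_pos: [0.4283, -0.3186, 0.0493]
eef_rot: [-3.14, -0.002, -1.265]
contact_force: [-0.0, 0.7, 6.6]
finger_gap: 0.0449
```

Request:
move_arm(rows=[{"travel": [0, 0, -10], "roll": 0, "grip": 0}, {"travel": [0, 0, -30], "roll": 0, "grip": 0}, {"travel": [0, 0, -40], "roll": 0, "grip": 0}, {"travel": [0, 0, -30], "roll": 0, "grip": 0}, {"travel": [0, 0, 0], "roll": 0, "grip": 0}, {"travel": [0, 0, 0], "roll": 0, "grip": 0}, {"travel": [0, 0, 0], "roll": 0, "grip": 0}, {"travel": [0, 0, 0], "roll": 0, "grip": 0}, {"travel": [0, 0, 0], "roll": 0, "grip": 0}, {"travel": [0, 0, 0], "roll": 0, "grip": 0}])

```text
time_s: 20.6
eef_pos: [0.4271, -0.318, 0.1576]
eef_rot: [3.141, 0.0, -1.265]
contact_force: [0.3, -0.2, -1.2]
finger_gap: 0.045
```

```bash
python3 - <<'E'
from snap import *
s=snap("g",("wrist",))
print(plan(s,(0.4358,-0.0073,0.15)))
im=cv2.imread("pics/wrist_g.png");cv2.imwrite("pics/wg_c.png",cv2.resize(im[170:370,160:350],None,fx=3,fy=3))
m=np.load("m_wrist.npy",allow_pickle=True).item()
for v in (250,260,270,280,290,300,310): print(v,pl(m,256,v,s["eef_pos"][2]+.021,True)[:2]-s["eef_pos"][:2])
E
```

```text
20.6 [ 0.4271 -0.318   0.1576] [ 3.1413  0.0003 -1.2649] gap 0.045 F [ 0.3364 -0.2183 -1.2035]
(np.float64(-293.70987062246047), np.float64(-101.83822153815153), np.float64(7.5542304339789865), None)
250 [0.0099 0.0026]
260 [0.0047 0.0009]
270 [-0.0006 -0.0008]
280 [-0.0062 -0.0025]
290 [-0.0121 -0.0044]
300 [-0.0182 -0.0063]
310 [-0.0247 -0.0084]
```

View pics/wg_c.png

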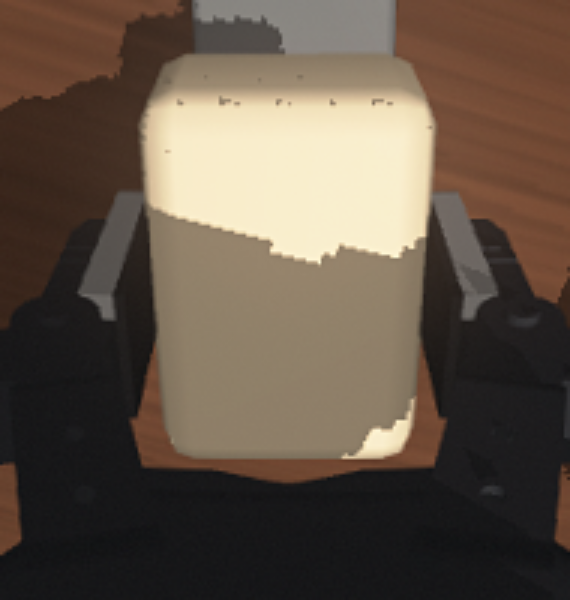

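Request:
move_arm(rows=[{"travel": [-27, -10, 0], "roll": 0, "grip": 0}, {"travel": [-46, -16, 0], "roll": 0, "grip": 0}, {"travel": [-46, -16, 0], "roll": 0, "grip": 0}, {"travel": [-46, -16, 0], "roll": 0, "grip": 0}, {"travel": [-46, -16, 0], "roll": 0, "grip": 0}, {"travel": [-46, -16, 0], "roll": 0, "grip": 0}, {"travel": [-26, -8, 20], "roll": 0, "grip": 0}, {"travel": [-11, -4, 40], "roll": 0, "grip": 0}, {"travel": [0, 0, 30], "roll": 0, "grip": 0}, {"travel": [0, 0, 0], "roll": 0, "grip": 0}])

```text
time_s: 21.9
eef_pos: [0.4344, -0.0068, 0.0664]
eef_rot: [3.138, 0.001, -1.264]
contact_force: [-0.0, -0.5, -0.1]
finger_gap: 0.0447
```

```bash
python3 - <<'E'
from snap import *
s=snap("h",("wrist",))
print(plan(s,(0.4358,-0.0073,0.0145)))
E
```

```text
21.9 [ 0.4344 -0.0068  0.0664] [ 3.1377  0.0015 -1.2642] gap 0.0447 F [-0.0061 -0.4631 -0.1447]
(np.float64(0.8664420366938337), np.float64(-1.1590905435085623), np.float64(51.861786939847846), None)
```

View pics/wrist_h.png

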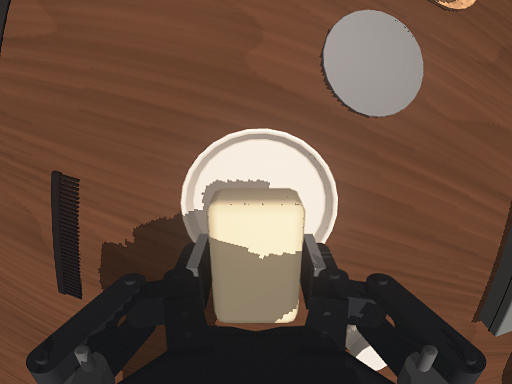

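Request:
move_arm(rows=[{"travel": [1, -1, 25], "roll": 0, "grip": 0}, {"travel": [0, 0, 15], "roll": 0, "grip": 0}, {"travel": [0, 0, 6], "roll": 0, "grip": 0}, {"travel": [0, 0, 3], "roll": 0, "grip": 0}, {"travel": [0, 0, 2], "roll": 0, "grip": 0}, {"travel": [0, 0, 0], "roll": 0, "grip": 0}, {"travel": [0, 0, 0], "roll": 0, "grip": 0}, {"travel": [0, 0, 0], "roll": 0, "grip": 0}, {"travel": [0, 0, 0], "roll": 0, "grip": 0}, {"travel": [0, 0, 0], "roll": 0, "grip": 0}])

```text
time_s: 23.2
eef_pos: [0.4372, -0.0078, 0.0168]
eef_rot: [-3.142, -0.0, -1.265]
contact_force: [0.2, 0.4, -0.3]
finger_gap: 0.0449
```

Request:
move_arm(rows=[{"travel": [0, 1, 1], "roll": 0, "grip": 0}, {"travel": [0, 0, 1], "roll": 0, "grip": 0}, {"travel": [0, 0, 0], "roll": 0, "grip": 0}, {"travel": [0, 0, 0], "roll": 0, "grip": 0.55}, {"travel": [0, 0, 0], "roll": 0, "grip": 0.65}, {"travel": [0, 0, 0], "roll": 0, "grip": 0.7}, {"travel": [0, 0, 0], "roll": 0, "grip": 0.7}, {"travel": [0, 0, -40], "roll": 0, "grip": 0.8}, {"travel": [0, 0, -60], "roll": 0, "grip": 1}, {"travel": [0, 0, -60], "roll": 0, "grip": 1}])

```text
time_s: 24.45
eef_pos: [0.4358, -0.0079, 0.1764]
eef_rot: [3.141, 0.001, -1.265]
contact_force: [1.8, -1.2, 0.5]
finger_gap: 0.0854
```

```bash
python3 - <<'E'
from snap import *
s=snap("i",("wrist",))
print(plan(s,(0.4685,-0.304,0.17),-1.248))
E
```

```text
24.45 [ 0.4358 -0.0079  0.1764] [ 3.141   0.0006 -1.2647] gap 0.0854 F [ 1.7948 -1.177   0.5202]
(np.float64(292.1875852624764), np.float64(58.01971997277324), np.float64(6.4211306164290995), np.float64(-0.016719325581235678))
```

View pics/wrist_i.png

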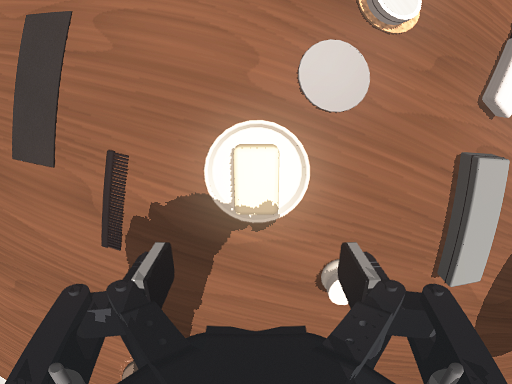

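```bash
python3 - <<'E'
from snap import *
s=snap("i",("top","side"))
E
```

```text
24.5 [ 0.4395 -0.0071  0.1835] [-3.1328 -0.003  -1.2639] gap 0.0854 F [2.5129 0.6989 6.5755]
```

View pics/top_i.png

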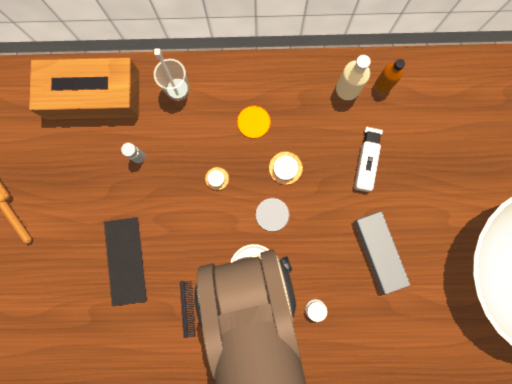

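```bash
python3 - <<'E'
from h import *
m=np.load("m_top.npy",allow_pickle=True).item()
im=cv2.imread("pics/top_i.png");hsv=cv2.cvtColor(im,cv2.COLOR_BGR2HSV).astype(int)
print(hsv[250,380],hsv[255,368],hsv[262,368])
g=np.zeros(im.shape[:2],bool);w=(slice(203,303),slice(343,420));g[w]=((hsv[...,1]<60)&(hsv[...,2]>140))[w]
for c in blobs(g):
    q=np.array([pl(m,a,b,.04)[:2] for a,b in c[:,0]],np.float32);print(cv2.minAreaRect(q))
cv2.imwrite("pics/top_ic.png",cv2.resize(im[200:310,340:450],None,fx=5,fy=5,interpolation=cv2.INTER_CUBIC))
E
```

```text
[ 18  27 215] [17 25 71] [ 12 152  84]
((0.46829575300216675, -0.30403023958206177), (0.1782696545124054, 0.06045691668987274), 18.346858978271484)
```

View pics/top_ic.png

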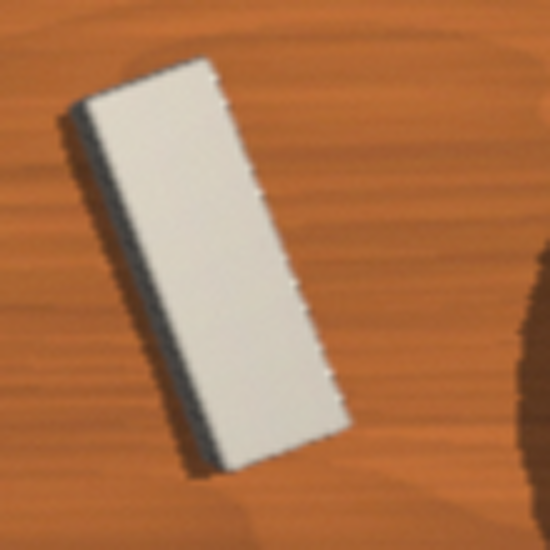

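Request:
move_arm(rows=[{"travel": [22, 4, 0], "roll": 0, "grip": 1}, {"travel": [40, 8, 0], "roll": 0, "grip": 1}, {"travel": [40, 8, 0], "roll": 0, "grip": 1}, {"travel": [40, 8, 0], "roll": 0, "grip": 1}, {"travel": [40, 8, 0], "roll": 0, "grip": 1}, {"travel": [40, 8, 0], "roll": 0, "grip": 1}, {"travel": [40, 8, 0], "roll": 0, "grip": 1}, {"travel": [22, 4, 0], "roll": 0, "grip": 1}, {"travel": [8, 2, 0], "roll": -0.015, "grip": 1}, {"travel": [0, 0, 0], "roll": 0, "grip": 1}])

```text
time_s: 25.85
eef_pos: [0.4688, -0.303, 0.1743]
eef_rot: [3.141, 0.001, -1.249]
contact_force: [-0.6, 0.5, 0.0]
finger_gap: 0.0855
```

```bash
python3 - <<'E'
from snap import *
s=snap("j",("wrist",))
print(plan(s,(0.4685,-0.304,0.012),-1.25))
E
```

```text
25.85 [ 0.4688 -0.303   0.1743] [ 3.1412  0.0011 -1.249 ] gap 0.0855 F [-0.6133  0.5358  0.0185]
(np.float64(0.8946226858758533), np.float64(0.585772851992224), np.float64(162.28369589677314), np.float64(0.0009794389414670146))
```

View pics/wrist_j.png

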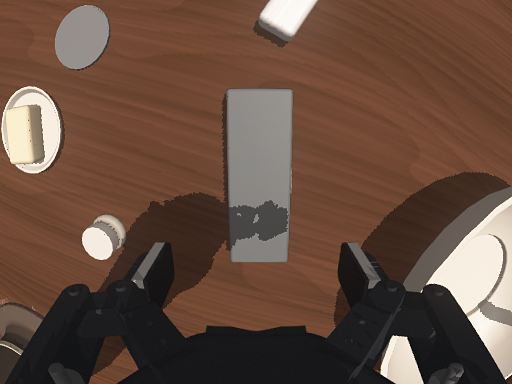

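Request:
move_arm(rows=[{"travel": [1, 0.5, 40], "roll": 0, "grip": 1}, {"travel": [0, 0, 55], "roll": 0, "grip": 1}, {"travel": [0, 0, 45], "roll": 0, "grip": 1}, {"travel": [0, 0, 20], "roll": 0, "grip": 1}, {"travel": [0, 0, 6], "roll": 0, "grip": 1}, {"travel": [0, 0, 0], "roll": 0, "grip": 0.6}, {"travel": [0, 0, 0], "roll": 0, "grip": 0.3}, {"travel": [0, 0, 0], "roll": 0, "grip": 0}, {"travel": [0, 0, 0], "roll": 0, "grip": 0}, {"travel": [0, 0, 0], "roll": 0, "grip": 0}])

```text
time_s: 27.15
eef_pos: [0.4696, -0.3053, 0.0103]
eef_rot: [-3.14, -0.002, -1.25]
contact_force: [-1.3, 0.4, 6.6]
finger_gap: 0.061
```

Request:
move_arm(rows=[{"travel": [0, 0, 0], "roll": 0, "grip": 0}, {"travel": [0, 0, 0], "roll": 0, "grip": 0}, {"travel": [0, 0, -10], "roll": 0, "grip": 0}, {"travel": [0, 0, -30], "roll": 0, "grip": 0}, {"travel": [0, 0, -40], "roll": 0, "grip": 0}, {"travel": [0, 0, -40], "roll": 0, "grip": 0}, {"travel": [0, 0, -20], "roll": 0, "grip": 0}, {"travel": [0, 0, 0], "roll": 0, "grip": 0}, {"travel": [0, 0, 0], "roll": 0, "grip": 0}, {"travel": [0, 0, 0], "roll": 0, "grip": 0}])

```text
time_s: 28.4
eef_pos: [0.4679, -0.3046, 0.1475]
eef_rot: [3.14, 0.002, -1.25]
contact_force: [-0.3, -0.2, -3.0]
finger_gap: 0.061
```

```bash
python3 - <<'E'
from snap import *
s=snap("k",("wrist",))
print(plan(s,(0.460,0.296,0.15),-1.466))
E
```

```text
28.4 [ 0.4679 -0.3046  0.1475] [ 3.1401  0.0018 -1.25  ] gap 0.061 F [-0.3072 -0.1864 -3.0159]
(np.float64(-572.4732690736245), np.float64(-181.90324782612154), np.float64(-2.505570168105792), np.float64(0.21603024021646822))
```

View pics/wrist_k.png

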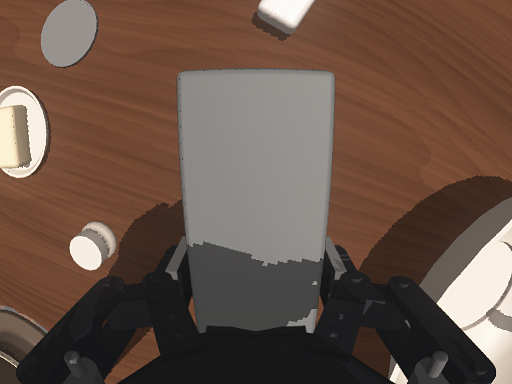

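```bash
python3 - <<'E'
from h import *
m=np.load("m_wrist.npy",allow_pickle=True).item()
for v in (71,74): 
  d=pl(m,256,v,.177,True)[:2]-np.array([.4679,-.3046]);print(d,np.linalg.norm(d))
m=np.load("m_wrist.npy",allow_pickle=True).item()
E
```

```text
[0.0838 0.0274] 0.08818593225506702
[0.0827 0.027 ] 0.08703352160101652
```

Request:
move_arm(rows=[{"travel": [-26, -8, 0], "roll": 0, "grip": 0}, {"travel": [-46, -15, 0], "roll": 0, "grip": 0}, {"travel": [-50, -16, 0], "roll": 0, "grip": 0}, {"travel": [-50, -16, 0], "roll": 0, "grip": 0}, {"travel": [-50, -16, 0], "roll": 0, "grip": 0}, {"travel": [-50, -16, 0], "roll": 0, "grip": 0}, {"travel": [-50, -16, 0], "roll": 0, "grip": 0}, {"travel": [-50, -16, 0], "roll": 0, "grip": 0}, {"travel": [-50, -16, 0], "roll": 0, "grip": 0}, {"travel": [-40, -12, 0], "roll": 0, "grip": 0}])

```text
time_s: 29.7
eef_pos: [0.462, 0.182, 0.1483]
eef_rot: [3.141, 0.001, -1.249]
contact_force: [0.4, -0.0, -2.8]
finger_gap: 0.061
```

```bash
python3 - <<'E'
from snap import *
s=snap("l",())
print(plan(s,(0.460,0.296,0.15),-1.466))
E
```

```text
29.7 [0.462  0.182  0.1483] [ 3.141   0.0005 -1.2487] gap 0.061 F [ 0.3565 -0.0252 -2.76  ]
(np.float64(-108.73727054155476), np.float64(-34.234889248510065), np.float64(-1.6841976720527174), np.float64(0.217330925963793))
```

Request:
move_arm(rows=[{"travel": [-40, -13, 0], "roll": 0, "grip": 0}, {"travel": [-40, -13, 0], "roll": 0, "grip": 0}, {"travel": [-22, -7, 0], "roll": 0, "grip": 0}, {"travel": [-7, -2, 0], "roll": 0, "grip": 0}, {"travel": [0, 0, 20], "roll": 0.07, "grip": 0}, {"travel": [0, 0, 20], "roll": 0.08, "grip": 0}, {"travel": [0, 0, 20], "roll": 0.065, "grip": 0}, {"travel": [0, 0, 20], "roll": 0, "grip": 0}, {"travel": [0, 0, 0], "roll": 0, "grip": 0}, {"travel": [0, 0, 0], "roll": 0, "grip": 0}])

```text
time_s: 30.95
eef_pos: [0.4617, 0.2938, 0.0692]
eef_rot: [-3.141, -0.0, -1.466]
contact_force: [-0.2, 0.5, -2.7]
finger_gap: 0.0612
```

```bash
python3 - <<'E'
from snap import *
s=snap("m",("side","wrist"))
print(plan(s,(0.461,0.296,0.015),-1.466))
E
```

```text
30.95 [0.4617 0.2938 0.0692] [-3.1414 -0.0001 -1.4656] gap 0.0612 F [-0.1815  0.4746 -2.6612]
(np.float64(-2.230237054011533), np.float64(0.4891829855737249), np.float64(54.214722960359865), np.float64(0.0004169939424965019))
```

View pics/wrist_m.png

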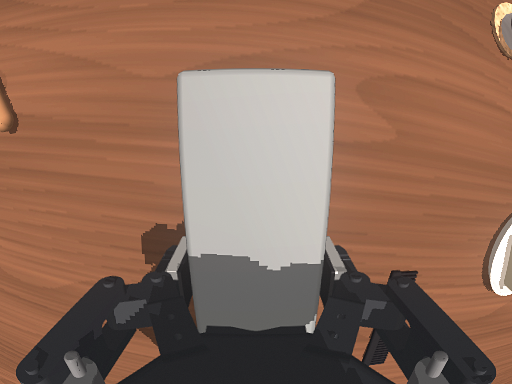

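Request:
move_arm(rows=[{"travel": [-2, 0.5, 25], "roll": 0, "grip": 0}, {"travel": [0, 0, 17], "roll": 0, "grip": 0}, {"travel": [0, 0, 7], "roll": 0, "grip": 0}, {"travel": [0, 0, 3], "roll": 0, "grip": 0}, {"travel": [0, 0, 2], "roll": 0, "grip": 0}, {"travel": [0, 0, 0], "roll": 0, "grip": 0}, {"travel": [0, 0, 0], "roll": 0, "grip": 0}, {"travel": [0, 0, 0], "roll": 0, "grip": 0}, {"travel": [0, 0, 0], "roll": 0, "grip": 0}, {"travel": [0, 0, 0], "roll": 0, "grip": 0}])

```text
time_s: 32.3
eef_pos: [0.4607, 0.2962, 0.0148]
eef_rot: [-3.141, 0.0, -1.465]
contact_force: [-0.4, 0.1, -3.2]
finger_gap: 0.0608
```

Request:
move_arm(rows=[{"travel": [0, 0, 0.5], "roll": 0, "grip": 0}, {"travel": [0, 0, 0], "roll": 0, "grip": 0.75}, {"travel": [0, 0, 0], "roll": 0, "grip": 0.85}, {"travel": [0, 0, 0], "roll": 0, "grip": 1}, {"travel": [0, 0, 0], "roll": 0, "grip": 1}, {"travel": [0, 0, -30], "roll": 0, "grip": 1}, {"travel": [0, 0, -60], "roll": 0, "grip": 1}, {"travel": [0, 0, -60], "roll": 0, "grip": 1}, {"travel": [0, 0, -30], "roll": 0, "grip": 1}, {"travel": [0, 0, 0], "roll": 0, "grip": 1}])

```text
time_s: 33.55
eef_pos: [0.4618, 0.297, 0.197]
eef_rot: [-3.137, 0.002, -1.465]
contact_force: [0.3, -0.1, -0.9]
finger_gap: 0.085
```

```bash
python3 - <<'E'
from snap import *
s=snap("n",("wrist","side","top"))
E
```

```text
33.55 [0.4618 0.297  0.197 ] [-3.1367  0.002  -1.4653] gap 0.085 F [ 0.3    -0.1199 -0.8999]
```

View pics/wrist_n.png

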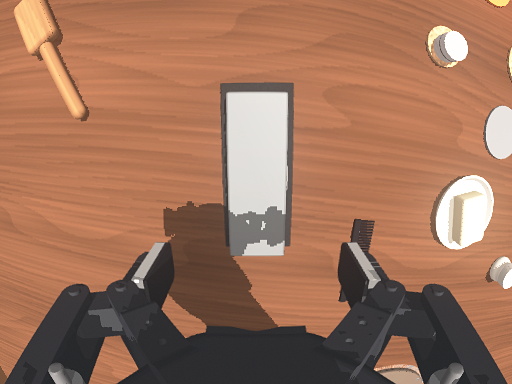

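View pics/top_n.png

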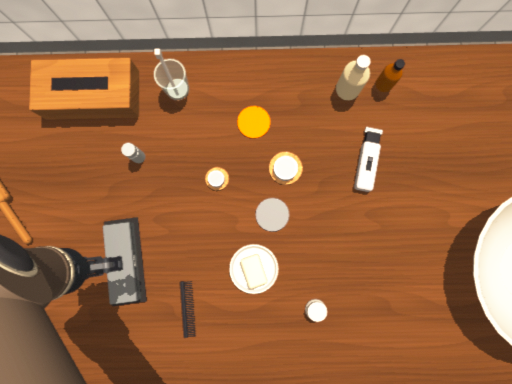

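```bash
python3 - <<'E'
from h import *
m=np.load("m_wrist.npy",allow_pickle=True).item()
im=cv2.imread("pics/wrist_n.png");cv2.imwrite("pics/wn_c.png",cv2.resize(im[75:265,205:305],None,fx=3.1,fy=3.1,interpolation=cv2.INTER_CUBIC))
q=np.array([pl(m,*p,.044,True)[:2] for p in [(228,93),(286,92),(284,255),(232,255)]]);print(q,q.mean(0))
q2=np.array([pl(m,*p,.004,True)[:2] for p in [(221,85),(294,84)]]);print(q2,(q2.mean(0)-q[:2].mean(0)))
t=np.load("m_top.npy",allow_pickle=True).item()
im=cv2.imread("pics/top_n.png");hsv=cv2.cvtColor(im,cv2.COLOR_BGR2HSV).astype(int);S,V=hsv[...,1],hsv[...,2]
def f(mask,w,z,n):
    g=np.zeros_like(mask);x0,y0,x1,y1=w;g[y0:y1,x0:x1]=mask[y0:y1,x0:x1]
    for c in blobs(g,30):
        r=cv2.minAreaRect(np.array([pl(t,a,b,z)[:2] for a,b in c[:,0]],np.float32));print(n,np.round(r[0],4),np.round(r[1],4),round(r[2],1))
f((S<60)&(V>180),(200,160,235,195),.031,"small tin")
f((S<60)&(V>180),(268,148,306,188),.033,"large tin")
f((S<60)&(V>180),(225,240,285,300),.013,"dish")
cv2.imwrite("pics/tn_c.png",cv2.resize(im[235:305,215:295],None,fx=7,fy=7,interpolation=cv2.INTER_CUBIC))
E
```

```text
[[0.5449 0.3331]
 [0.5521 0.2766]
 [0.3759 0.2553]
 [0.3696 0.314 ]] [0.4606 0.2948]
[[0.5544 0.3457]
 [0.5644 0.265 ]] [0.0109 0.0004]
small tin [0.6493 0.0765] [0.0352 0.038 ] 89.1
large tin [ 0.6699 -0.0883] [0.054  0.0547] 88.4
dish [ 0.4355 -0.0074] [0.1099 0.1106] 88.6
```

View pics/tn_c.png

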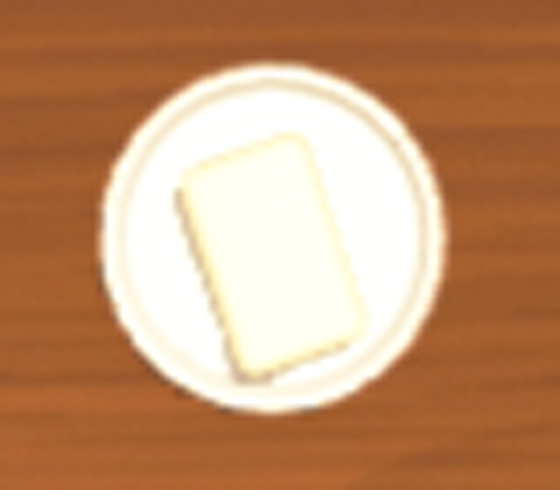

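View pics/side_n.png

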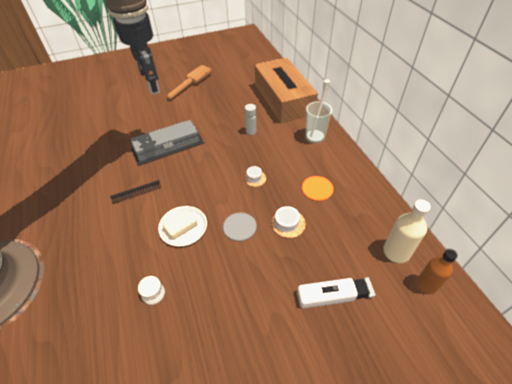

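```bash
python3 - <<'E'
from snap import *
t=np.load("m_top.npy",allow_pickle=True).item();sd=arm.camera_model("side")
P=[(182,170),(300,135),(365,328),(245,375)]
q=np.array([pl(t,215+a/7-.43,235+b/7-.43,.035)[:2] for a,b in P]);print("soap",q.mean(0),[np.linalg.norm(q[i]-q[i-1]) for i in range(4)])
a=cv2.imread("pics/top0.png");b=cv2.imread("pics/top_n.png")
for n,w in (("trim",(slice(120,200),slice(350,390))),("atom",(slice(138,170),slice(118,150)))): print(n,np.abs(a[w].astype(int)-b[w]).mean())
arm.close_job();print(arm.get_state()["time_s"])
E
```

```text
soap [ 0.4332 -0.0079] [np.float64(0.06911912713396379), np.float64(0.04024812214833864), np.float64(0.06574254548919933), np.float64(0.041815669098952415)]
trim 0.9363541666666667
atom 1.0797526041666667
the job is handed in; nothing more can be done
the job is handed in; nothing more can be done
```

I took the pile apart and put each thing in its place, then handed the job in at about 34 s of the 115 s allowed. `close_job` reports no verdict, so these figures are my own last measurements, taken just before handing in.

| Thing | Place | Off centre | Limit |
|---|---|---|---|
| Small tin | Small cork coaster | about 3–4 mm | 12 mm |
| Large tin | Large cork coaster | about 4 mm | 12 mm |
| Soap | Dish | about 2–3 mm | 12 mm |
| Case | Mat | 1–2 mm | 12 mm |

- **Case angle:** it lies along the mat, with a measured angle difference of roughly 0.01 rad.
- **Upright and flat:** the final side and top pictures show all four standing upright or lying flat. I judged this by eye and did not measure the tilt.
- **Trimmer and atomizer:** their areas of the top picture are practically unchanged from the start.
- **Gripper:** it was open and about 0.2 m above the case, touching nothing.

No check failed. The wrist and top cameras differed by a few mm: 4–5 mm for where the soap first lay, and 2–3 mm for the small tin and for the large coaster. The outlines I measured came out 1–6 mm smaller than the true sizes because of pixel edges.

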